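Return the row of condiments from the draining rack to their cups

ROBOT

A 6-joint arm with a two-finger parallel gripper is mounted at the origin on a cart in front of the work surface, level with it; the furniture and walls round the work are solid. World frame = base frame: x ahead of the robot, y to its left, z up, the work surface at z = 0. Lengths are in m, angles in rad, forces in N, time in s.
With the tool pointing down it reaches from about 0.325 to 0.925 m from the base axis. Payload 3.1 kg.
Tool frame: the origin (TCP) lies at the very end of the fingers, on their centre line; the grasp point (between the pads) lies ctrl.grasp_offset behind it (ctrl.grasp_offset is the distance from the TCP to the grasp point, in m); y points along the fingers, x is the direction in which the jaws open and shut, and the axes are right-handed (so a half turn about y gives the same grasp; the last joint's range is limited). The gripper opens to 85 mm and grips with 20 to 120 N. Pads are 22 mm wide; open, the fingers measure 114 mm over their backs; the gripper's body (76 mm by 85 mm) begins 54 mm behind the grasp point. The pads swing forward as they close: fully open they stand 13 mm farther back than shut.
Start: joints at [-1.297, 0.217, 1.613, -0, 1.311, -0.112], TCP at [0.235, -0.579, 0.231] pointing down, gripper open.
Joint ranges: [-2.75, 2.75], [-0.78, 2.1], [0.31, 2.55], [-1.13, 4.27], [0.13, 2.63], [-2.58, 2.58]. Speed limits (rad/s): [2.79, 2.79, 3.14, 3.14, 3.14, 3.14].

INTERFACE

Orientations are given as a unit quaternion [x, y, z, w].
In Python, from rig import ctrl, grip, ik, sensors, optics, ticket gives the robot as it stands. The module is installed in compiled form; this text tells all that it offers. Calls block until the motion is done:
- ctrl.move_ptp(position, orientation): joint-space move of the TCP to a pose.
- ctrl.movel(position, attitude=None, feed=0.15): straight line of the TCP; attitude=None keeps the orientation; feed is the mean speed in m/s.
- ctrl.goto_joints(angles): joint-space move.
- grip(opening, newtons=None): opening from 0.0 (shut) to 1.0 (fully open); newtons is the grip in N (None keeps the last); returns when the fingers have stopped.
- ctrl.sleep(seconds).
- ik(position, orientation): joint angles nearest the present ones, or None.
- sensors.read_state(): the state.
- optics.grab_frame(name): name is "side" or "top" or "wrist"; returns the picture (420x560x3 uint8, red, green, blue); there is no depth.
- optics.calibration(name): a dict with "fov_y" (degrees; the focal length in pixels is half the picture's height over the tangent of half this angle, whatever the lens; pixels are square), "cx", "cy" (the principal point, pixels), "R" (3x3) and "t" (3): a world point X has camera coordinates R X + t; the wrist camera has in their place "tool_from_camera" (4x4, takes a point from camera to tool coordinates, whose origin is the TCP and whose axes are the tool frame's). Camera axes: x right, y down, z forward; pixel columns grow to the right and rows downward; lengths in m; the calibration is good to about 2 mm. The wrist camera is an equidistant fisheye: a pixel r from the principal point sees the ray r / f radians off the axis. A picture is of the moment at which its call begins: read the wrist's pose just before it. calibration takes no time and is no camera call.
A pose or a line that the arm cannot do raises ctrl.MotionError and nothing moves.
- ticket.close_job(): hands the job in, once; it reports no verdict.
The state is a dict: "clock": time; "q": joint angles; "qd": joint speeds; "joint_efforts": joint torques, N m; "tcp_pos": TCP position; "tool_rot": TCP orientation; "ft_force": force on the tool from outside, world axes, zero at the start; "torque": the same for the moment, N m; "gripper_width": opening from 0.0 (shut) to 1.0 (fully open).
Only numpy, scipy, OpenCV 4.12 (cv2) and the standard library are available. Lean on these libraries where they do the work, as an engineer would, in place of code of your own. Each camera call takes 0.05 s, during which the arm holds its last target. There are 200 camera calls.

TASK

The washed condiments are dry: move the mill, the spice jar, the salt shaker and the jar with the red lid from the steel draining rack to the condiment stand, each into the cup made for it: the mill into the tall cup, the spice jar into the deeper of the two narrow cups, the shaker into the shallower narrow one and the red-lid jar into the wide one. Set each down upright on the floor of its cup without dropping it or tipping anything over, and leave the wet drinking glass in its place in the rack.

Things in the scene. Friction and masses are not known exactly. Their poses are not given: they have to be found in the camera images.
- mill: pale wooden mill, 145 mm tall, 58 mm wide at the foot, a round head 50 mm wide from 105 to 134 mm up (grip it there, about 119 mm up) with a small metal knob on top; 0.18 kg. Origin: centre of its underside, z up. Belongs in the tall cup
- spice_jar: slim glass spice jar with a paper label and a dark screw cap (pale disc on top), round, 41 mm across, 105 mm tall (cap from 84 mm up; grip about 85 mm up); 0.11 kg. Origin: centre of its underside, z up. Belongs in the slim deep cup
- shaker: grey glass salt shaker with a domed, pierced top, round, 44 mm across at the foot, 90 mm tall, slightly narrower above 70 mm (grip about 66 mm up); 0.1 kg. Origin: centre of its underside, z up. Belongs in the slim low cup
- red_lid_jar: squat glass jar with a red lid, 86 mm tall, body up to 69 mm across, lid round, 65 mm across, from 75 mm up (grip lid and shoulder, about 74 mm up); 0.33 kg. Origin: centre of its underside, z up. Belongs in the wide cup
- tumbler: clear drinking glass, 76 mm across, 94 mm tall, still wet: it stands in the draining rack among the others and stays there. Origin: centre of its underside, z up
- cup_tall: tallest of the four round steel cups fixed in a row on the stand's plinth: 70 mm tall, bore 76 mm, wall 2.5 mm. (Plinth: dark wood, 106 x 392 mm, parallel to the rack within 0.2 rad, before or behind it; cups in any order, 94 mm apart.) Origin: centre of its underside, which lies on the plinth 14 mm above the worktop; inner floor 4 mm above the origin; z up
- cup_slim_deep: narrow round steel cup on the plinth, the deeper of the two narrow ones: 52 mm tall, bore 60 mm, wall 2.5 mm. Origin: centre of its underside, which lies on the plinth 14 mm above the worktop; inner floor 4 mm above the origin; z up
- cup_slim_low: narrow round steel cup on the plinth, the shallower of the two narrow ones: 26 mm tall, bore 60 mm, wall 2.5 mm. Origin: centre of its underside, which lies on the plinth 14 mm above the worktop; inner floor 4 mm above the origin; z up
- cup_wide: wide, shallow round steel cup on the plinth: 30 mm tall, bore 87 mm, wall 2.5 mm. Origin: centre of its underside, which lies on the plinth 14 mm above the worktop; inner floor 4 mm above the origin; z up. Note: a wall cupboard and hood hang about 0.6 m above the worktop over and just behind the farther row, so lift things no higher than it takes to clear the others
- drain_rack: steel draining rack, fixed, 94 x 426 mm: five bays in a row along its y axis, 84 mm apart (the middle one at the origin), 79 x 83 mm inside, floor 8 mm and top of the wire rails 42 mm above the worktop. The five things stand in it in any order; grip them from front and back (along the rack's x), as neighbours stand close on either side. Origin: centre of its underside; z up
There are look-alikes about, which are no part of the job. Leave any pink or yellow look-alike of the shaker alone.

How it is judged:
At the end, for the whole second after the job is handed in: Each of the four stands on the floor of its own cup: its underside within 13 mm of the cup's centre sideways and less than 10 mm above the cup's underside, upright within about 7 degrees, released and at rest; the tumbler stands upright within 25 mm of where it started (horizontal distance between mill and cup_tall below 0.013 m and z of mill in the frame of cup_tall between 0 and 0.01 m and angle between each of mill, spice_jar, shaker, red_lid_jar, tumbler's own z axis and vertical below 0.12 rad and linear speed of each of mill, spice_jar, shaker, red_lid_jar, tumbler below 0.02 m/s and angular speed of each of mill, spice_jar, shaker, red_lid_jar below 0.2 rad/s and contact force between each of mill, spice_jar, shaker, red_lid_jar and the fingers below 0.05 N and horizontal distance between spice_jar and cup_slim_deep below 0.013 m and z of spice_jar in the frame of cup_slim_deep between 0 and 0.01 m and horizontal distance between shaker and cup_slim_low below 0.013 m and z of shaker in the frame of cup_slim_low between 0 and 0.01 m and horizontal distance between red_lid_jar and cup_wide below 0.013 m and z of red_lid_jar in the frame of cup_wide between 0 and 0.01 m and distance of tumbler from where it was at the start of the episode below 0.025 m); the robot touches nothing.
It fails at once if the tumbler is shoved or lifted more than 25 mm from its place, or tipped (distance of tumbler from where it was at the start of the episode above 0.025 m or angle between tumbler's own z axis and vertical above 0.3 rad).
It fails at once if a mill, shaker or jar is tipped over (more than 35 degrees) (angle between any of mill, spice_jar, shaker, red_lid_jar's own z axis and vertical above 0.61 rad).
It fails at once if a mill, shaker or jar is dropped: it falls free of the fingers faster than 0.8 m/s (a fall of more than 3 cm) ((linear speed of mill above 0.8 m/s and contact force between mill and the fingers below 0.05 N) or (linear speed of spice_jar above 0.8 m/s and contact force between spice_jar and the fingers below 0.05 N) or (linear speed of shaker above 0.8 m/s and contact force between shaker and the fingers below 0.05 N) or (linear speed of red_lid_jar above 0.8 m/s and contact force between red_lid_jar and the fingers below 0.05 N)).
It also fails if it takes over 93 s, if anything falls off the work surface, if the arm or the gripper's body presses on something with over 40 N, if the wrist force passes 120 N, or if a joint passes its speed limit or range.

## Working session

There is one attempt and no reset: what is moved stays moved. The work goes in short steps, each a Python script; the robot and the scene stay as the last script left them, time stands still between calls to the robot, and variables do not carry over. Pictures are saved under pics/ and viewed, about 12 in all and at most 16, crops included, and the job is handed in when it is done.

```bash
mkdir -p pics
python3 - <<'E'
from rig import ctrl, grip, ik, sensors, optics
import cv2
for n in ("top","side"):
    cv2.imwrite(f"pics/{n}0.png",cv2.cvtColor(optics.grab_frame(n),cv2.COLOR_RGB2BGR)); c=optics.calibration(n); print(n,c)
print(optics.calibration("wrist"),ctrl.grasp_offset,sensors.read_state())
E
```

```text
top {'fov_y': 56.8432894098732, 'cx': 285.8437749554714, 'cy': 208.88735605966806, 'R': array([[ 0.01911978, -0.99981304,  0.00288582],
       [-0.97917916, -0.01930846, -0.20207759],
       [ 0.20209553,  0.00103795, -0.97936526]]), 't': array([-0.00623024,  0.52306022,  0.88699205])}
side {'fov_y': 44.2794936371222, 'cx': 273.6782890853024, 'cy': 213.71301798965413, 'R': array([[-0.84640013, -0.53238497, -0.01315508],
       [-0.18587042,  0.31847033, -0.92953151],
       [ 0.49905811, -0.78431046, -0.36850795]]), 't': array([0.43597658, 0.16061806, 0.9692319 ])}
{'fov_y': 65.70646984690485, 'cx': 279.8493029486393, 'cy': 209.80943516775304, 'tool_from_camera': array([[ 9.99999706e-01, -6.72433006e-04, -3.69184594e-04,
        -5.49368825e-04],
       [ 1.33260916e-04, -3.21670887e-01,  9.46851532e-01,
        -1.41928754e-01],
       [-7.55450157e-04, -9.46851302e-01, -3.21670702e-01,
         8.35304552e-02],
       [ 0.00000000e+00,  0.00000000e+00,  0.00000000e+00,
         1.00000000e+00]])} 0.0187 {'clock': 0.1, 'q': array([-1.29721092e+00,  2.17681664e-01,  1.61479937e+00,  1.70808100e-05,
        1.31128660e+00, -1.12187901e-01]), 'qd': array([ 0.00086642, -0.00245146, -0.00501318,  0.00020824,  0.00144388,
       -0.00136154]), 'joint_efforts': array([-7.78587619e-04, -3.98076510e+01, -3.04968095e+01, -4.56798921e-05,
        4.25070408e-03,  1.99418577e-05]), 'tcp_pos': array([ 0.23500359, -0.57833806,  0.23008359]), 'tool_rot': array([-0.58607009,  0.39546417, -0.39430011,  0.58707527]), 'ft_force': array([ 0.55369925, -0.6411791 ,  0.87263214]), 'torque': array([-0.01404247, -0.05637293, -0.01005665]), 'gripper_width': 0.997307041621928}
```

View pics/top0.png

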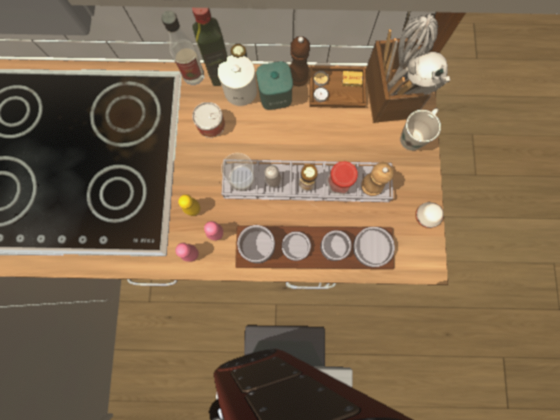

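View pics/side0.png

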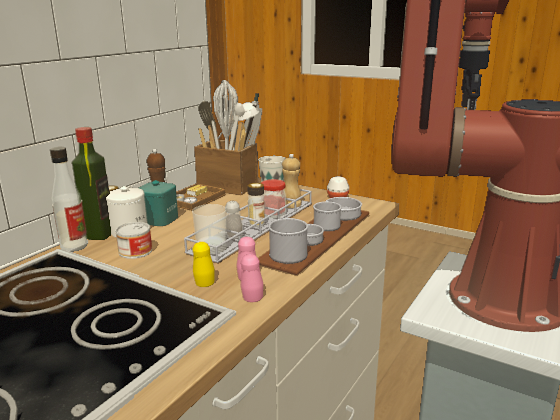

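Top: the rack at row ~180 holds, from left, tumbler (240,172), shaker (272,175), spice jar (309,178), red-lid jar (344,176) and mill (380,175). The cups sit nearer the robot at (256,243), (296,246), (336,245) and (374,247). In the side view the slim cup next to the tall one is the low one. Next, a magnified view.

Run:
```python
import cv2
i=cv2.imread("pics/top0.png")[145:275,210:406]
i=cv2.resize(i,None,fx=4,fy=4,interpolation=cv2.INTER_CUBIC)
cv2.imwrite("pics/top0c.png",i)
```

```text
(no output)
```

View pics/top0c.png

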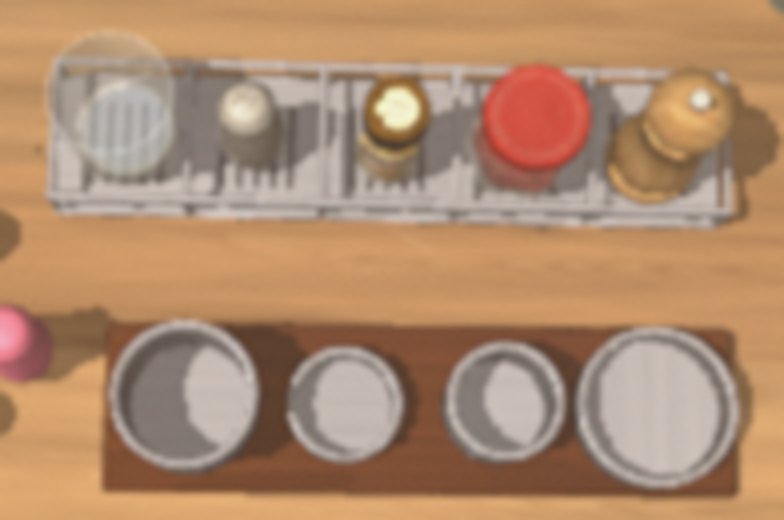

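```bash
cat > h.py <<'E'
from rig import ctrl, grip, ik, sensors, optics, ticket
import numpy as np, cv2
from scipy.spatial.transform import Rotation as Ro
def ray(name,u,v,st=None):
    c=optics.calibration(name); f=210/np.tan(np.radians(c["fov_y"]/2))
    a=np.array([u-c["cx"],v-c["cy"]])
    if name=="wrist":
        r=np.hypot(*a); th=r/f
        d=np.r_[a/max(r,1e-9)*np.sin(th),np.cos(th)]
        T=c["tool_from_camera"]; R=Ro.from_quat(st["tool_rot"]).as_matrix()
        return st["tcp_pos"]+R@T[:3,3], R@T[:3,:3]@d
    return -c["R"].T@c["t"], c["R"].T@np.r_[a/f,1]
def onz(name,u,v,z,st=None):
    o,d=ray(name,u,v,st); return o+d*(z-o[2])/d[2]
def quat(a,flip=0):   # tool x along world angle a, tool y down
    c,s=np.cos(a),np.sin(a)
    m=np.array([[c,0,-s],[s,0,c],[0,-1,0]])
    if flip: m[:,[0,2]]*=-1
    return Ro.from_matrix(m).as_quat()
E
python3 - <<'E'
from h import *
P={"tall":(185,395,.084),"low":(346,404,.040),"deep":(505,401,.066),"wide":(658,407,.044),"shaker":(247,107,.09),"spice":(397,109,.113),"red":(536,117,.094),"mill":(690,112,.128),"knob":(702,99,.15),"tumb":(112,90,.102),
"pTL":(108,322,.014),"pTR":(737,330,.014),"pBL":(103,490,.014),"pBR":(737,493,.014)}
for k,(u,v,z) in P.items(): print(k,onz("top",u/4+209.6,v/4+144.6,z).round(4))
for fl in (0,1):
    for p in ([.5,-.2,.3],[.66,-.2,.2],[.5,.2,.2]): print(fl,p,ik(p,quat(0,fl)))
E
```

```text
tall [0.4345 0.0713 0.084 ]
low [ 0.4359 -0.0225  0.04  ]
deep [ 0.4367 -0.115   0.066 ]
wide [ 0.4373 -0.2098  0.044 ]
shaker [0.6058 0.04   0.09  ]
spice [ 0.5993 -0.0477  0.113 ]
red [ 0.6019 -0.1309  0.094 ]
mill [ 0.5962 -0.2133  0.128 ]
knob [ 0.597  -0.2145  0.15  ]
tumb [0.6109 0.119  0.102 ]
pTL [0.4873 0.1265 0.014 ]
pTR [ 0.49   -0.2674  0.014 ]
pBL [0.3832 0.1249 0.014 ]
pBR [ 0.3888 -0.2637  0.014 ]
0 [0.5, -0.2, 0.3] [-5.10861980e-01 -1.81350980e-02  1.73943504e+00 -4.44089210e-16
  1.42029271e+00 -5.10861980e-01]
0 [0.66, -0.2, 0.2] [-3.95912260e-01  3.75941984e-01  1.47394194e+00 -4.44089210e-16
  1.29170873e+00 -3.95912260e-01]
0 [0.5, 0.2, 0.2] [ 2.50150774e-01  6.26901694e-02  1.84738651e+00 -4.44089210e-16
  1.23151598e+00  2.50150774e-01]
1 [0.5, -0.2, 0.3] None
1 [0.66, -0.2, 0.2] None
1 [0.5, 0.2, 0.2] None
```

Run:
```python
from h import *
ctrl.move_ptp([.52,-.03,.30],quat(0)); ctrl.sleep(.3)
st=sensors.read_state(); im=optics.grab_frame("wrist")
cv2.imwrite("pics/w1raw.png",cv2.cvtColor(im,cv2.COLOR_RGB2BGR))
cv2.imwrite("pics/w1.png",cv2.resize(cv2.imread("pics/w1raw.png"),(800,600),interpolation=cv2.INTER_CUBIC))
np.savez("w1.npz",p=st["tcp_pos"],q=st["tool_rot"]); print(st["clock"],st["tcp_pos"])
```

```text
2.625 [ 0.52001771 -0.03043853  0.29990273]
```

View pics/w1.png

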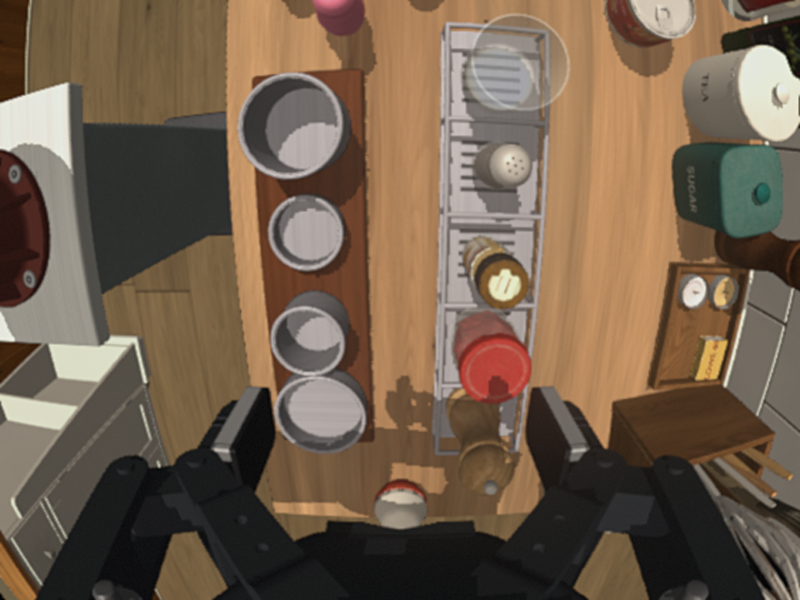

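The tall cup's rim is at (294,126), low at (306,233), deep at (309,341) and wide at (321,412). Tops: tumbler (517,61), shaker (512,163), spice jar (502,284), red lid (495,368) and mill knob (491,488). The third cup is clearly the deeper slim one.

Run:
```python
from h import *
d=np.load("w1.npz"); st={"tcp_pos":d["p"],"tool_rot":d["q"]}
P={"tall":(294,126,.084),"low":(306,233,.040),"deep":(309,341,.066),"wide":(321,412,.044),"shaker":(513,163,.095),"spice":(502,284,.113),"red":(495,368,.094),"mill":(485,463,.128),"knob":(491,488,.152),"tumb":(517,61,.102)}
for k,(u,v,z) in P.items(): print(k,onz("wrist",u*.7-.15,v*.7-.15,z,st).round(4))
```

```text
tall [0.4392 0.0725 0.084 ]
low [ 0.4367 -0.0203  0.04  ]
deep [ 0.4387 -0.1131  0.066 ]
wide [ 0.4396 -0.2021  0.044 ]
shaker [0.6052 0.0438 0.095 ]
spice [ 0.5969 -0.0459  0.113 ]
red [ 0.601  -0.1262  0.094 ]
mill [ 0.5932 -0.2018  0.128 ]
knob [ 0.5955 -0.21    0.152 ]
tumb [0.6055 0.1211 0.102 ]
```

```bash
cat >> h.py <<'E'
OBJ={"mill":(.596,-.2125,.119,"tall"),"spice":(.598,-.047,.085,"deep"),"red":(.6015,-.129,.074,"wide"),"shaker":(.6055,.042,.066,"low")}
CUP={"tall":(.437,.0715,.084),"low":(.437,-.0215,.040),"deep":(.438,-.1145,.066),"wide":(.4385,-.209,.044)}
Q=quat(0)
def rep(s):
    st=sensors.read_state(); print(s,round(st["clock"],2),st["tcp_pos"].round(4),"w",round(st["gripper_width"],3),"F",st["ft_force"].round(1))
def snap(name,fn):
    st=sensors.read_state(); im=optics.grab_frame(name); cv2.imwrite(fn,cv2.cvtColor(im,cv2.COLOR_RGB2BGR)); return st
def pick(k,N,lift):
    x,y,h,c=OBJ[k]; z=.008+h-.0187-.004
    grip(1.0)
    ctrl.move_ptp([x,y,z+.12],Q); ctrl.movel([x,y,z],feed=.12); rep("at")
    grip(0.0,N); rep("gripped")
    ctrl.movel([x,y,z+lift],feed=.12); ctrl.sleep(.2); rep("lifted")
def over(k,lift):
    x,y,h,c=OBJ[k]; X,Y,_=CUP[c]; z=.008+h-.0187-.004+lift
    ctrl.movel([X,y,z],feed=.2)
    if abs(Y-y)>.005: ctrl.movel([X,Y,z],feed=.2)
    ctrl.sleep(.2); rep("over")
def place(k,dx=0,dy=0):
    x,y,h,c=OBJ[k]; X,Y,_=CUP[c]; X+=dx;Y+=dy; z=.018+h-.0187-.004
    ctrl.movel([X,Y,z+.015],feed=.12); rep("in")
    ctrl.movel([X,Y,z+.001],feed=.04); ctrl.sleep(.2); rep("down")
    grip(1.0); ctrl.sleep(.2); rep("open")
    ctrl.movel([X,Y,z+.11],feed=.15); rep("up")
E
python3 - <<'E'
from h import *
ctrl.movel([.52,-.05,.30])
pick("mill",40,.125); over("mill",.125)
snap("wrist","pics/w2.png"); snap("top","pics/t2.png")
a=cv2.imread("pics/w2.png"); b=cv2.imread("pics/t2.png")[130:290,200:420]
b=cv2.resize(b,None,fx=2.4,fy=2.4); cv2.imwrite("pics/v2.png",np.hstack([a[:384][:, 140:412],b]))
E
```

```text
at 5.12 [ 0.5969 -0.2129  0.1055] w 0.999 F [-0.9 -0.2  0. ]
gripped 5.58 [ 0.5968 -0.2127  0.1055] w 0.548 F [-0.1  0.6  4. ]
lifted 6.97 [ 0.5955 -0.2123  0.2282] w 0.547 F [-0.4 -0.  -1.5]
over 9.68 [0.4371 0.0709 0.2293] w 0.55 F [-1.   0.1 -1.4]
```

View pics/v2.png

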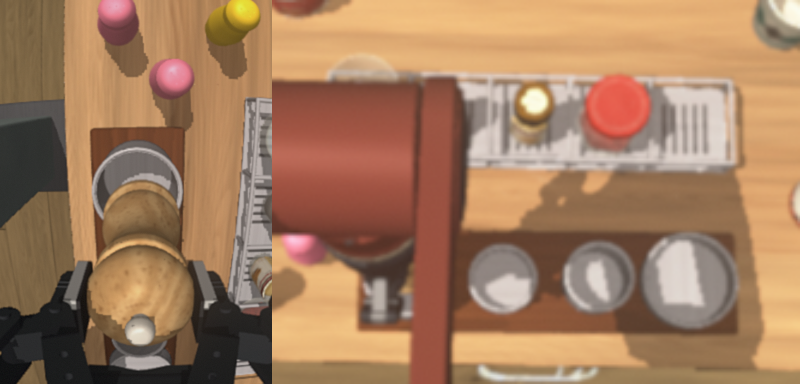

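Run:
```python
from h import *
st=sensors.read_state()
for n,u,v,z in (("knob",280,328,.274),("rimL",232.5,188,.084),("rimR",322,186,.084),("rimFar",278,144,.084),("footL",244,215,.14),("footR",320,215,.14),("footFar",282,182,.136)): print(n,onz("wrist",u,v,z,st).round(4))
```

```text
knob [0.4375 0.0743 0.274 ]
rimL [0.3938 0.0784 0.084 ]
rimR [0.476  0.0801 0.084 ]
rimFar [0.4358 0.1186 0.084 ]
footL [0.4102 0.072  0.14  ]
footR [0.4679 0.072  0.14  ]
footFar [0.439  0.0966 0.136 ]
```

Run:
```python
from h import *
place("mill",-.001,.0015)
ctrl.movel([.436,-.03,.23],feed=.25)
pick("spice",40,.075); over("spice",.075)
snap("wrist","pics/w3.png")
a=cv2.imread("pics/w3.png")[:,100:480]; cv2.imwrite("pics/v3.png",cv2.resize(a,None,fx=1.4,fy=1.4,interpolation=cv2.INTER_CUBIC))
```

```text
in 10.76 [0.4368 0.073  0.1301] w 0.544 F [-0.4 -0.2 -2. ]
down 11.46 [0.4363 0.073  0.1155] w 0.546 F [-1.2  1.1  2.2]
open 12.13 [0.436  0.073  0.1153] w 1.001 F [ 0.3  0.3 -0.5]
up 13.01 [0.4352 0.073  0.2233] w 1.002 F [ 0.   0.5 -0.1]
at 15.65 [ 0.599  -0.0472  0.0714] w 0.998 F [-0.1  0.5  0.3]
gripped 16.13 [ 0.5987 -0.0471  0.071 ] w 0.464 F [-0.5 -0.1  2. ]
lifted 17.11 [ 0.5971 -0.0468  0.1439] w 0.466 F [-0.5 -0.2 -0.6]
over 18.75 [ 0.438  -0.1135  0.1451] w 0.467 F [ 0.3  0.1 -0.2]
```

View pics/v3.png

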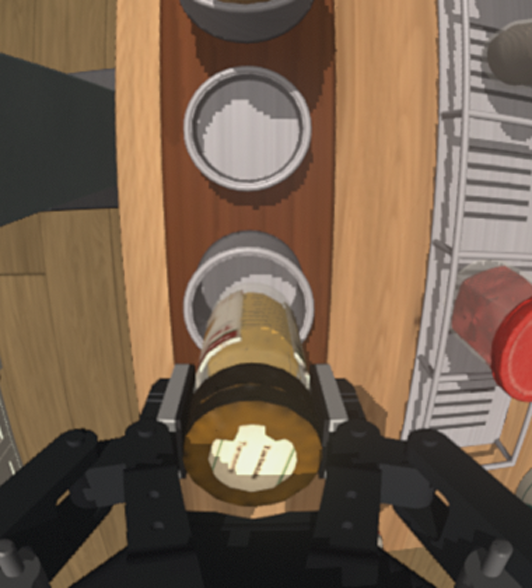

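```bash
sed -i 's/ctrl.movel(\[X,y,z\],feed=.2)/ctrl.movel([x,Y,z],feed=.2)/; s/    if abs(Y-y)>.005: ctrl.movel/    ctrl.movel/' h.py
python3 - <<'E'
from h import *
d=np.load("w1.npz")
st=sensors.read_state()
print("low",onz("wrist",248/1.4+100,128/1.4,.040,st).round(4))
place("spice")
pick("red",60,.075); over("red",.075)
snap("wrist","pics/w4.png")
a=cv2.imread("pics/w4.png")[:,100:480]; cv2.imwrite("pics/v4.png",cv2.resize(a,None,fx=1.4,fy=1.4,interpolation=cv2.INTER_CUBIC))
E
```

```text
low [ 0.4362 -0.0209  0.04  ]
in 19.37 [ 0.4381 -0.1144  0.0954] w 0.465 F [ 0.3 -0.5 -0.1]
down 20.07 [ 0.4379 -0.1145  0.0813] w 0.467 F [-0.3  0.  -0.6]
open 20.78 [ 0.438  -0.1145  0.0813] w 0.998 F [0.5 0.1 0.5]
up 21.66 [ 0.4372 -0.1142  0.1893] w 0.998 F [ 0.1 -0.3 -0.3]
at 23.73 [ 0.6025 -0.1293  0.0604] w 0.996 F [-1.1  0.8  0.1]
gripped 24.07 [ 0.6027 -0.1295  0.061 ] w 0.743 F [-0.7 -0.6  6.1]
lifted 25.04 [ 0.6005 -0.1287  0.1328] w 0.742 F [-0.2 -0.  -2.9]
over 26.76 [ 0.4395 -0.2091  0.1345] w 0.743 F [-0.5  0.8 -3.5]
```

View pics/v4.png

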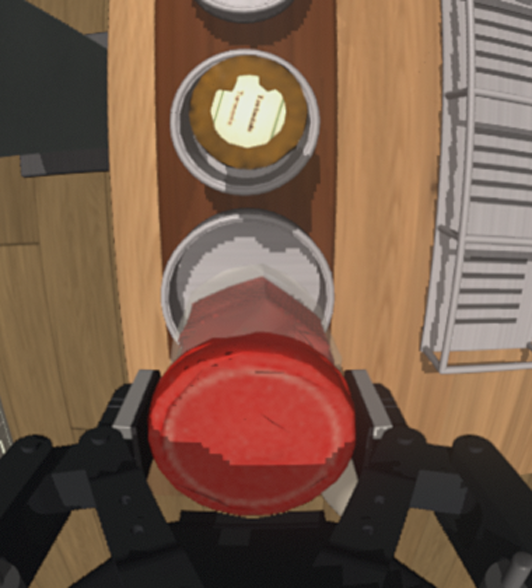

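Run:
```python
from h import *
st=sensors.read_state()
f=lambda n,u,v,z:print(n,onz("wrist",u/1.4+100,v/1.4,z,st).round(4))
f("rimL",163,293,.044);f("rimR",333,293,.044);f("far",248,213,.044);f("lid",252,424,.083+.086);f("lidFar",252,335,.083+.086);f("spice",248,113,.123)
```

```text
rimL [ 0.3912 -0.2039  0.044 ]
rimR [ 0.4839 -0.2039  0.044 ]
far [ 0.4377 -0.1606  0.044 ]
lid [ 0.4398 -0.201   0.169 ]
lidFar [ 0.4398 -0.1731  0.169 ]
spice [ 0.4385 -0.1148  0.123 ]
```

Run:
```python
from h import *
place("red",-.001,-.001)
ctrl.movel([.60,-.15,.19],feed=.25)
pick("shaker",40,.06); over("shaker",.06)
snap("wrist","pics/w5.png")
a=cv2.imread("pics/w5.png")[:,100:480]; cv2.imwrite("pics/v5.png",cv2.resize(a,None,fx=1.4,fy=1.4,interpolation=cv2.INTER_CUBIC))
```

```text
in 27.38 [ 0.4376 -0.2101  0.0842] w 0.739 F [ 1.1 -0.9 -2.6]
down 28.07 [ 0.438  -0.2104  0.071 ] w 0.74 F [-1.7 -0.3  4.4]
open 28.63 [ 0.4374 -0.21    0.0702] w 0.999 F [-0.5 -0.2  0.5]
up 29.51 [ 0.4368 -0.2095  0.1783] w 0.994 F [ 0.3 -0.8 -0.7]
at 32.51 [0.6065 0.0419 0.0524] w 0.997 F [-1.   0.1  0.9]
gripped 33.04 [0.6058 0.042  0.0521] w 0.408 F [-2.3 -0.   5.5]
lifted 33.89 [0.6044 0.042  0.1098] w 0.405 F [-1.1 -0.8 -1.5]
over 35.55 [ 0.438  -0.0216  0.1115] w 0.408 F [-0.5  0.9 -1.1]
```

View pics/v5.png

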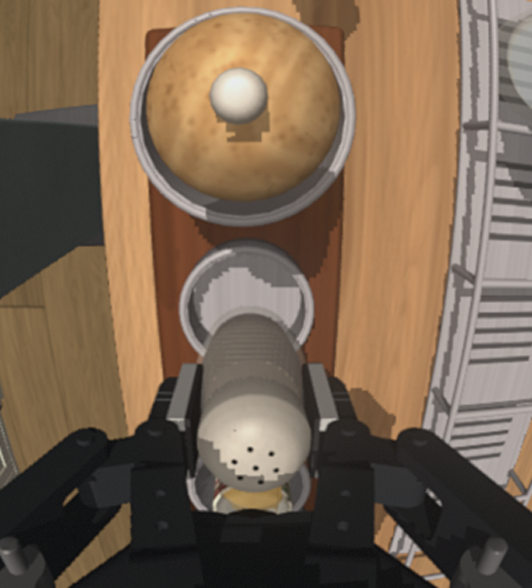

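Run:
```python
from h import *
place("shaker",-.0015,0)
ctrl.movel([.436,-.0215,.26],feed=.2)
ctrl.movel([.40,-.08,.34],feed=.2); ctrl.sleep(.5)
st=snap("wrist","pics/w6.png"); rep("end"); np.savez("w6.npz",p=st["tcp_pos"],q=st["tool_rot"])
a=cv2.imread("pics/w6.png")[:430,:]; cv2.imwrite("pics/v6.png",cv2.resize(a,(800,600),interpolation=cv2.INTER_CUBIC))
```

```text
in 36.04 [ 0.4351 -0.0214  0.0759] w 0.406 F [-1.3  0.6 -1.3]
down 36.74 [ 0.4354 -0.0215  0.0622] w 0.406 F [-0.5  0.1 -0.1]
open 37.49 [ 0.4355 -0.0215  0.0623] w 0.999 F [-0.6 -0.2  1.1]
up 38.37 [ 0.4347 -0.0214  0.1704] w 1.0 F [-0.2  0.5 -1. ]
end 40.18 [ 0.4001 -0.0799  0.3399] w 1.001 F [-1.1  0.2  0.4]
```

View pics/v6.png

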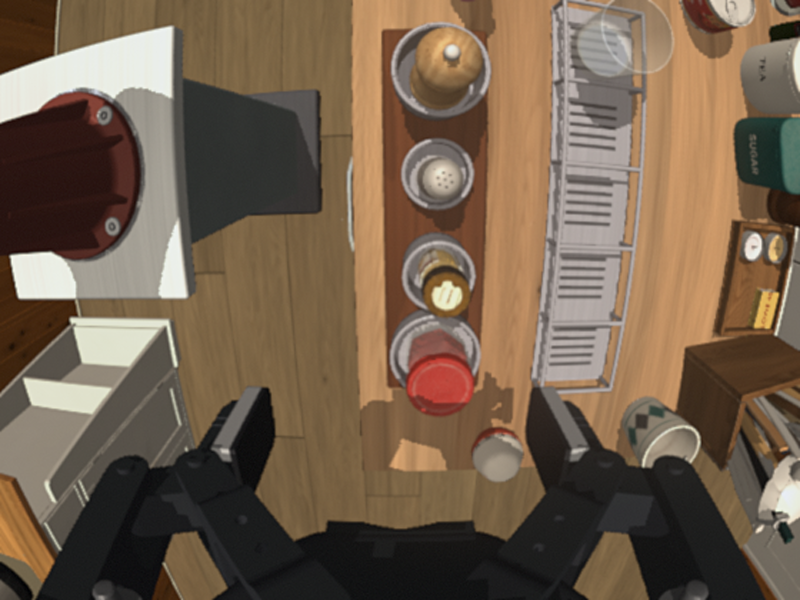

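Each item stands in its own cup and the tumbler is at (630,30), still in the rack. I'll check the offsets numerically before handing in.

Run:
```python
from h import *
d=np.load("w6.npz"); st={"tcp_pos":d["p"],"tool_rot":d["q"]}
P=[("mill",(452,51,.161),(441,70,.084)),("shaker",(441,179,.105),(438,174,.040)),("spice",(446,295,.123),(438,274,.066)),("red",(440,384,.104),(436,353,.044))]
f=lambda p:onz("wrist",p[0]*.7,p[1]*.7,p[2],st)
for k,a,b in P: print(k,(f(a)-f(b))[:2].round(4))
print("tumbler",f((630,34,.102)).round(3))
```

```text
mill [0.0009 0.0008]
shaker [-0.0028 -0.0004]
spice [ 0.0022 -0.0019]
red [-0.0004 -0.0036]
tumbler [0.6   0.118 0.102]
```

```bash
python3 -c "
from rig import ticket; ticket.close_job()"
```

```text
the job is handed in; nothing more can be done
```

I moved the mill, spice jar, shaker and red-lid jar one by one from the rack into their cups and handed the job in at about 40 s of the 93 s allowed.

- **Placing:** the last wrist picture shows all four standing in their own cups. By my measurement their tops are within about 4 mm of the cup centres, against the 13 mm allowed. They look upright.
- **Touchdown:** the mill and red-lid jar showed contact force as they reached the cup floor. The spice jar and shaker showed none before release, so I opened the gripper at a planned height of about 1 mm above the floor.
- **Tumbler:** it is still in its bay at about (0.600, 0.118), against (0.606–0.611, 0.119–0.121) at the start. I put that difference down to measurement error.
- **Robot:** the gripper is open and clear of everything.
- **Disagreements:** before moving, the top and wrist cameras differed by 2–5 mm for most things, and by about 8 mm for the wide cup and about 11 mm on the mill's head. I settled these with the closer wrist view over each cup. No check failed.

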